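# Close the mortising jig and set its clamp screw to a sliding fit

### The job

Lower the hinged plywood leaf of the mortising jig gently until it lies flat over the ash blank, then screw its knurled knob clockwise until it bottoms out on the leaf, and back it off a quarter turn so that the blank can just be slid. Finish still gripping the knob there, holding it at that quarter turn with the leaf down: do not let go. Leave the blank and everything else on the bench where it is.

Things in the scene. Friction and masses are not known exactly. Their poses are not given: they have to be found in the camera images.
- jig: mortising jig, screwed to the bench: plywood base board 200 x 340 x 18 mm, two rails (180 mm long in y, tops 50 mm above the bench), a stop block near the +y end. Origin: centre of the board's underside, on the bench; x across the rails, away from the robot towards the hinges; y along the rails; z up
- leaf (a joint): opening of the jig's hinged dark plywood leaf, rad: 0 = closed, flat on the rails; positive = free edge (robot's side) raised; starts 0.9 to 1.4, stop at 1.6. Stiff hinges: it stays where left; shutting it near the free edge takes 2 to 5 N. Leaf 157 mm from hinge axis to free edge, 180 mm wide, 12 mm thick, with a 22 x 90 mm window, its centre 59 mm from the hinge axis
- leaf_hinge (a point): point on the hinge axis at mid width, level with the leaf's underside when closed (80 mm in +x from the jig's origin, 50 mm above the bench). Turns with the leaf: own x from free edge to hinge, y along the hinge axis, z out of the leaf's upper face
- leaf_edge (a point): middle of the leaf's free edge on its upper face: x = -157 mm, z = +12 mm in the frame of leaf_hinge. Closed, the upper face is 62 mm above the bench and the edge overhangs the front rail by 25 mm. With the leaf open its upper face, carrying the knob, looks away from the robot
- knob (a joint): turn of the jig's knurled clamp knob on its captive screw, rad: 0 = bottomed out on the leaf (hard stop), positive = unscrewed (counter-clockwise seen from above). Starts 2.6 to 4.4; a quarter turn is 1.571. Rises 3 mm per full turn, 0.06 N m friction, stays where left; takes several grips to screw down
- knob_grip (a point): on the knob's axis at half height of its grip: plain aluminium knurled cylinder, 38 mm diameter, 25 mm tall, screwdriver slot across its top, on the leaf's middle line 45 mm in from the free edge. Bottomed out, it spans 5 to 30 mm above the leaf's upper face and this point is 17 mm above it (79 mm above the bench, leaf closed); it rides up and down with the knob
- blank: the ash blank lying in the jig between the rails, 45 x 280 x 30.5 mm, long along the jig's y; origin: centre of its underside, on the base board. Its end is a little short of the stop block
- featherboard_a: orange plastic featherboard lying beside the jig, 175 x 75 x 16 mm with two black knobs to 37 mm; origin: about the middle of its underside, long along x
- featherboard_b: a second orange featherboard like the first, farther to the robot's right
- sanding_block: wooden sanding block with a cork sole beside the jig, 110 x 62 x 30 mm; origin: centre of its underside
- jar: small glass jar with a clip-on lid behind the jig, 72 mm diameter, 91 mm tall; origin: centre of its underside
- spanner: steel spanner, 150 mm long, lying on the bench on the robot's side of the jig; origin: middle of its underside

How it is judged:
On the way, in this order (a step that is already met when the one before it is completed fails the run):
1. the leaf is lowered flat onto the rails, the knob still unscrewed (value of joint leaf below 0.03 rad and value of joint knob above 0.8 rad), for 0.2 s.
2. the knob is screwed down until it bottoms out, the leaf down (value of joint leaf below 0.03 rad and value of joint knob below 0.07 rad), for 0.1 s.
At the end, for the whole second after the job is handed in: The leaf lies flat (within 0.03 rad), the knob has been bottomed out and now stands a quarter turn (1.57 rad, within 0.35) back from its stop, still, and the fingers still grip it: more than 3 N on the knob, the TCP within 30 mm of its grip point (value of joint leaf below 0.03 rad and value of joint knob between 1.22 and 1.92 rad and velocity of joint knob between -0.1 and 0.1 rad/s and contact force between the fingers and knob above 3 N and distance between the grasp point and knob_grip below 0.03 m); the arm keeps its last pose, push and grip.
It fails at once if the leaf was slammed (faster than 3 rad/s) (velocity of joint leaf below -3 rad/s).
It fails at once if the blank or another thing on the bench was shifted by more than 30 mm (distance of any of blank, featherboard_a, featherboard_b, sanding_block, jar, spanner from where it was at the start of the episode above 0.03 m).
It also fails if it takes over 72 s, if anything falls off the work surface, if the arm or the gripper's body presses on something with over 40 N, if the wrist force passes 120 N, or if a joint passes its speed limit or range.

### The arm

A 6-joint arm with a two-finger parallel gripper is mounted at the origin on the work surface. World frame = base frame: x ahead of the robot, y to its left, z up, the work surface at z = 0. Lengths are in m, angles in rad, forces in N, time in s.
With the tool pointing down it reaches from about 0.275 to 0.875 m from the base axis. Payload 12.5 kg.
Tool frame: the origin (TCP) lies between the finger pads, 19 mm behind the fingertips; this is the grasp point; z points along the fingers, y is the line along which they close (so a half turn about z gives the same grasp; the last joint's range is limited). The gripper opens to 85 mm and grips with 20 to 120 N. Pads are 22 mm wide; open, the fingers measure 114 mm over their backs; the gripper's body (76 mm by 85 mm) begins 54 mm behind the grasp point. The pads swing forward as they close: fully open they stand 13 mm farther back than shut.
Start: joints at [1.148, 0.351, 1.652, -0, 1.139, -0.085], TCP at [0.182, 0.519, 0.25] pointing down, gripper open.
Joint ranges: [-2.75, 2.75], [-0.79, 2.1], [0.01, 2.65], [-1.57, 4.71], [0.07, 3.14], [-2.87, 2.87]. Speed limits (rad/s): [2.22, 2.22, 2.79, 3.14, 3.14, 3.14].

### API

Orientations are given as [roll, pitch, yaw] about the fixed x, y, z axes, in that order (R = Rz(yaw) Ry(pitch) Rx(roll)).
In Python, from workcell import ctrl gives the robot as it stands.
- The arm moves only by the shell command python3 inch.py [OPENING] [FORCE], which reads ROWS from standard input. ROWS is a JSON list of rows, 1 to 8 of them, each an object with the fields x, y, z (the shift in shares of 1 m (1.0 is 1 m)), rx, ry, rz (a rotation vector in shares of 2 pi rad (1.0 is 2 pi rad)); a field left out counts as zero; each row is the pose to reach, as a shift and turn from the pose commanded when the command began, along the tool's axes at that moment; what a row does not reach only later rows make up. A row lasts 1/8 s, in which the tool goes at most 0.0625 m and 0.188 rad, less where a joint would pass 70% of its speed; a pose out of reach is approached as far as the arm can. OPENING is the finger opening in m, set as the command begins (- or left out keeps the last). The fingers move at their own pace and stop on an object; FORCE is the grip in N (left out, the last holds). Time passes only in rows, so rows that do not move let the fingers close. It prints the time, the measured TCP pose, the force, the opening and the grip force at its end. A shift or turn number past 1, either way, is cut back to 1. Input that does not fit is refused with a message, and nothing moves.
- ctrl.sense(): the state, without advancing time (a new reading comes with each control period).
- ctrl.get_image(name): name is "scene" or "top"; returns a dict with "frame" (400x640x3 uint8, red, green, blue), "vfov" (degrees; the focal length in pixels is half the picture's height over the tangent of half this angle, whatever the lens; pixels are square), "cx", "cy" (the principal point, pixels), "origin" and "orientation" of the camera in the world. Camera axes: x right, y up, looking along -z (the intrinsics and any distortion apply to the point x, -y, -z); pixel columns grow to the right and rows downward; lengths in m; the calibration is good to about 2 mm. A picture is of the moment at which its call begins. There is no depth.
- ctrl.job_done(): hands the job in; it is judged then, once.
The state is a dict: "t": time; "qpos": joint angles; "qd": joint speeds; "tau": joint torques, N m; "tcp_pos": TCP position; "orientation": TCP orientation; "wrist_force": force on the tool from outside, world axes, zero at the start; "wrist_torque": the same for the moment, N m; "grip_width": finger opening in m; "grasp_force": force on a finger pad.
Only numpy, scipy, OpenCV 4.12 (cv2) and the standard library are available. Lean on these libraries where they do the work, as an engineer would, in place of code of your own. Each camera call takes 0.05 s, during which the arm holds its last target. There are 200 camera calls.

## Working session

There is one attempt and no reset: what is moved stays moved. The work goes in short steps, Python scripts to look and compute and a shell command to move; the robot and the scene stay as the last step left them, time stands still between calls to the robot, and variables do not carry over. Pictures are saved under pics/ and viewed, at most 10 in all, crops included, and the job is handed in when it is done.

```bash
ls; mkdir -p pics; python3 - <<'E'
from workcell import ctrl
import cv2
for n in("scene","top"):
    d=ctrl.get_image(n); cv2.imwrite(f"pics/{n}0.png",d["frame"][:,:,::-1])
    print({k:v for k,v in d.items() if k!="frame"})
print(ctrl.sense())
E
```

```text
inch.py
pics
workcell.py
{'vfov': 48.80695072836451, 'cx': 316.34171332655694, 'cy': 202.63816100577554, 'origin': array([1.45216201, 0.04803994, 0.85480053]), 'orientation': array([ 0.84312268, -0.00631737,  1.69673828])}
{'vfov': 52.98261136844646, 'cx': 321.8867468020545, 'cy': 203.710580409041, 'origin': array([ 0.43302068, -0.05893955,  1.33823804]), 'orientation': array([ 0.10796271, -0.01534218, -1.56748108])}
{'t': 0.1, 'qpos': array([ 1.14841066e+00,  3.51156807e-01,  1.65230716e+00, -1.58364387e-05,
        1.13906659e+00, -8.45997443e-02]), 'qd': array([-1.78723213e-04, -5.69079525e-04, -1.14637193e-03, -5.25552150e-04,
       -9.66142544e-05,  1.37348038e-03]), 'tau': array([ 7.19898035e-04, -5.06842303e+01, -2.91870528e+01, -5.76198272e-05,
        2.64538823e-03,  2.43165641e-05]), 'tcp_pos': array([0.18214733, 0.51870211, 0.24954635]), 'orientation': array([-3.14065688e+00, -6.49265954e-05,  2.80381333e+00]), 'wrist_force': array([-0.62986667,  0.81671206, -0.72780565]), 'wrist_torque': array([ 0.01513356,  0.04967621, -0.02784425]), 'grasp_force': 0.0, 'grip_width': 0.08573255613317987}
```

View pics/scene0.png

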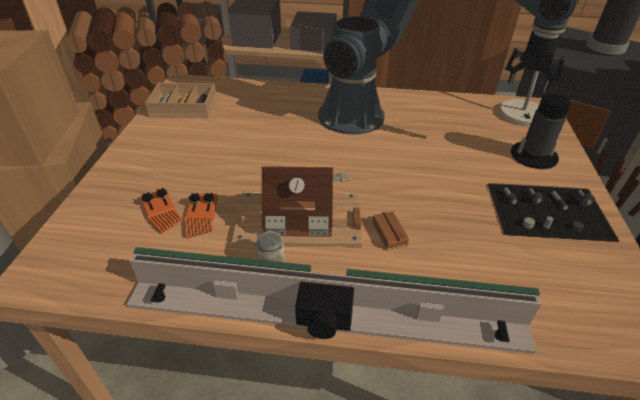

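View pics/top0.png

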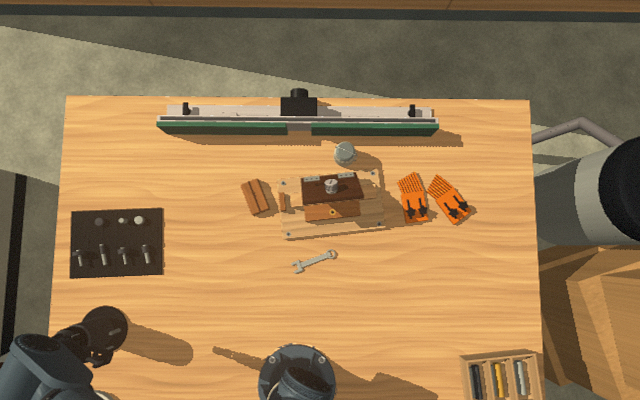

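Scene shows the jig at about (300,205) with the leaf open and its knob at (297,185). In the top view the jig is at about (332,205) with the knob at (332,185), the jar at (345,152) and the spanner at (315,261). I'll enlarge both views around the jig.

```bash
python3 - <<'E'
import cv2,numpy as np
a=cv2.imread("pics/scene0.png")[155:265,225:375]; b=cv2.imread("pics/top0.png")[160:250,265:400]
cv2.imwrite("pics/s1.png",cv2.resize(a,None,fx=5,fy=5,interpolation=2)); cv2.imwrite("pics/t1.png",cv2.resize(b,None,fx=5,fy=5,interpolation=2))
E
```

```text
(no output)
```

View pics/s1.png

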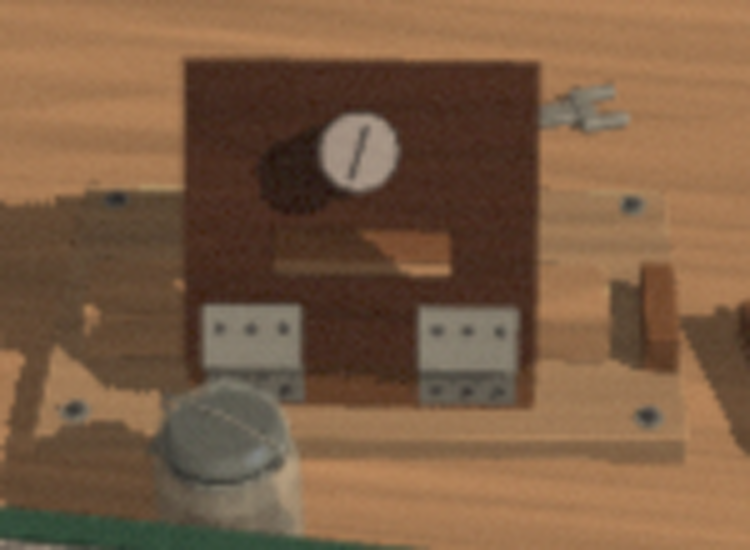

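View pics/t1.png

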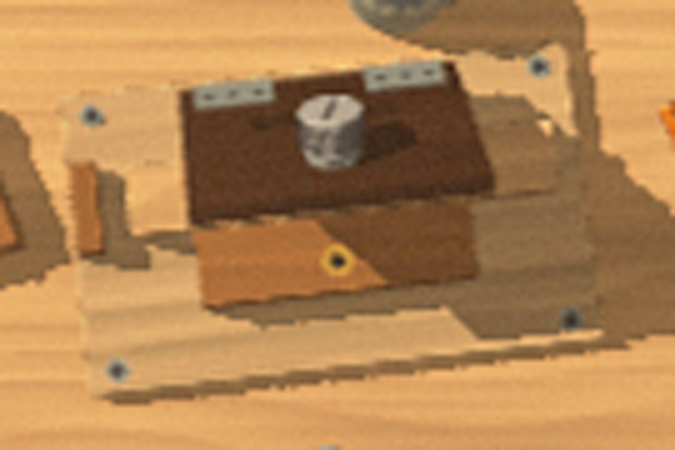

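Board screws, leaf free-edge corners and knob top (scene crop (358,152), top crop (331,108)) are clear in both views. Next I triangulate them.

```bash
cat > h.py <<'E'
import numpy as np
from scipy.spatial.transform import Rotation as R
C={"scene":dict(vfov=48.80695,cx=316.3417,cy=202.638,o=[1.45216201,0.04803994,0.85480053],r=[0.84312268,-0.00631737,1.69673828]),
"top":dict(vfov=52.98261,cx=321.88675,cy=203.71058,o=[0.43302068,-0.05893955,1.33823804],r=[0.10796271,-0.01534218,-1.56748108])}
def ray(n,uv):
    c=C[n]; f=200/np.tan(np.radians(c["vfov"]/2))
    d=np.array([(uv[0]-c["cx"])/f,-(uv[1]-c["cy"])/f,-1]); d=R.from_euler("xyz",c["r"]).as_matrix()@d
    return np.array(c["o"]),d/np.linalg.norm(d)
def plane(n,uv,z): o,d=ray(n,uv); return o+d*(z-o[2])/d[2]
def tri(a,b):
    A=0;B=0;q=[ray("scene",a),ray("top",b)]
    for o,d in q: P=np.eye(3)-np.outer(d,d);A=A+P;B=B+P@o
    p=np.linalg.solve(A,B); return p,max(np.linalg.norm(np.cross(p-o,d)) for o,d in q)
S=lambda u,v:((u+.5)/5-.5+225,(v+.5)/5-.5+155)
T=lambda u,v:((u+.5)/5-.5+265,(v+.5)/5-.5+160)
E
python3 - <<'E'
from h import *
np.set_printoptions(precision=4,suppress=True)
t=np.array([plane("top",T(*p),.018) for p in [(91,116),(540,66),(570,320),(117,370)]])
s=np.array([plane("scene",S(*p),.018) for p in [(648,416),(74,410),(116,198),(632,204)]])
for q in(t,s):
    print(q[:,:2].tolist(),q.mean(0)); v=q[0]+q[3]-q[1]-q[2]; w=q[0]+q[1]-q[2]-q[3]; print(np.arctan2(v[1],v[0])-np.pi/2,np.arctan2(w[1],w[0]),np.linalg.norm(v)/2,np.linalg.norm(w)/2)
print("knobtop",tri(S(358,152),T(331,108)))
print("edgeL(-y)",tri(S(185,60),T(494,192)),"R",tri(S(540,62),T(190,222)))
print("screw end",plane("top",T(337,260),.1))
E
```

```text
[[0.6454511149165717, 0.0514250644067401], [0.6810132902417564, -0.24798442602729245], [0.5111269396416047, -0.2660640290479036], [0.4770658968468482, 0.03207423206153819]] [ 0.5787 -0.1076  0.018 ]
0.11599189822049594 0.11020371462860143 0.3007950747086955 0.17016807255038502
[[0.6437893658074372, 0.051054690109114134], [0.6791014399479446, -0.2479279096353243], [0.5092975607712099, -0.26721963679605293], [0.4746811845614157, 0.0312638513890675]] [ 0.5767 -0.1082  0.018 ]
0.11651161430506951 0.11481058784223165 0.30077222045687907 0.17057903714687728
knobtop (array([ 0.6271, -0.1023,  0.1666]), np.float64(0.00035499422067317637))
edgeL(-y) (array([ 0.5766, -0.1984,  0.1755]), np.float64(0.0006732563486438829)) R (array([ 0.5577, -0.0198,  0.1782]), np.float64(0.0004887463871393204))
screw end [ 0.5429 -0.1089  0.1   ]
```

Jig origin is about (0.5777, -0.1079) with yaw 0.115, and the knob-top fit gives an opening of about 0.945 rad. I'll push the upper face down near its edge with closed fingers, 55 mm to +y of the knob.

Careful with the scale: turns go in shares of 2 pi rad. That gives: -0.452 rad / 6.2832 = -0.0719.

```bash
cat >> h.py <<'E'
U=np.array([.9934,.1148,0]);V=np.array([-.1148,.9934,0]);H=np.array([.6572,-.0987,.05])
def to(p,yaw):
    from workcell import ctrl
    s=ctrl.sense(); M=R.from_euler("xyz",s["orientation"]); W=R.from_euler("xyz",[np.pi,0,yaw])
    print("delta",np.round(M.inv().apply(np.array(p)-s["tcp_pos"]),4),"rot",np.round((M.inv()*W).as_rotvec(),3))
def push(th,a=.145,y=.055):
    return H+U*(-a*np.cos(th)+.012*np.sin(th)+.011)+V*y+np.array([0,0,a*np.sin(th)+.012*np.cos(th)+.019])
E
echo '[{"x": -0.06, "y": -0.042}, {"x": -0.12, "y": -0.085, "rz": -0.0159}, {"x": -0.17, "y": -0.12, "rz": -0.0318}, {"x": -0.22, "y": -0.155, "rz": -0.0477}, {"x": -0.27, "y": -0.19, "rz": -0.0637}, {"x": -0.32, "y": -0.226, "rz": -0.0719}, {"x": -0.37, "y": -0.262, "rz": -0.0719}, {"x": -0.42, "y": -0.297, "rz": -0.0719}]' | python3 inch.py 0 40
python3 -c "
from h import *
p=push(.945);p[2]=.25;to(p,3.256)
for i in range(10): print(np.round(push(.945-i*.105),4), np.round(np.array([-1,1,-1])*(R.from_euler('z',-.115).apply(push(.945-i*.105)-push(.945))),4))"
```

```text
t: 1.1
tcp_pos: [0.4725, 0.1093, 0.25]
orientation: [3.141, 0.0, -3.027]
wrist_force: [1.4, 1.1, -0.0]
grip_width: 0.0
grasp_force: 0.0
delta [-0.0955 -0.1727 -0.    ] rot [ 0.  0. -0.]
[ 0.5871 -0.0514  0.1936] [-0.  0. -0.]
[ 0.5745 -0.0529  0.185 ] [ 0.0126 -0.      0.0086]
[ 0.563  -0.0542  0.1751] [ 0.0243 -0.      0.0184]
[ 0.5524 -0.0554  0.1641] [ 0.0349 -0.      0.0294]
[ 0.5431 -0.0565  0.1521] [ 0.0443 -0.      0.0415]
[ 0.5352 -0.0574  0.1391] [ 0.0523 -0.      0.0545]
[ 0.5286 -0.0582  0.1253] [ 0.0589 -0.      0.0682]
[ 0.5234 -0.0588  0.111 ] [ 0.0641 -0.      0.0826]
[ 0.5198 -0.0592  0.0961] [ 0.0677 -0.      0.0974]
[ 0.5178 -0.0594  0.081 ] [ 0.0698 -0.      0.1126]
```

```bash
echo '[{"x": -0.03, "y": -0.05}, {"x": -0.06, "y": -0.1}, {"x": -0.085, "y": -0.15}, {"x": -0.0955, "y": -0.1727}, {"x": -0.0955, "y": -0.1727, "z": 0.02}, {"x": -0.0955, "y": -0.1727, "z": 0.04}, {"x": -0.0955, "y": -0.1727, "z": 0.046}, {"x": -0.0955, "y": -0.1727, "z": 0.046}]' | python3 inch.py
python3 - <<'E'
from h import *
from workcell import ctrl
import cv2
to(push(.945),3.256)
a=ctrl.get_image("scene")["frame"][130:250,225:385,::-1];b=ctrl.get_image("top")["frame"][130:250,250:410,::-1]
cv2.imwrite("pics/c.png",cv2.resize(np.hstack([a,b]),(800,300),interpolation=2))
E
```

```text
t: 2.1
tcp_pos: [0.5862, -0.0494, 0.204]
orientation: [3.141, -0.0, -3.027]
wrist_force: [0.2, 0.7, -0.3]
grip_width: -0.0001
grasp_force: 0.0
delta [-0.0007 -0.0021  0.0104] rot [ 0. -0. -0.]
```

View pics/c.png

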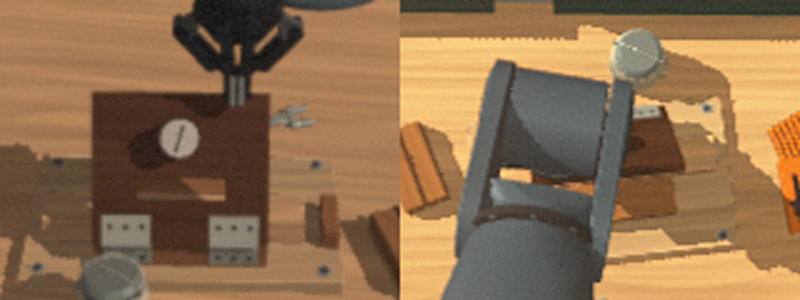

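The left crop shows the closed fingertips at (237,100), in front of the leaf's upper face near its edge and clear of the knob at (180,138). Now I lower the leaf along the arc.

```bash
echo '[{"z": 0.0104}, {"x": 0.0126, "z": 0.019}, {"x": 0.0243, "z": 0.0288}, {"x": 0.0349, "z": 0.0398}, {"x": 0.0443, "z": 0.0519}, {"x": 0.0523, "z": 0.0649}, {"x": 0.0589, "z": 0.0786}, {"x": 0.0641, "z": 0.093}]' | python3 inch.py
python3 -c "
from h import *
to(push(0),3.256)"
```

```text
t: 3.2
tcp_pos: [0.5221, -0.0568, 0.11]
orientation: [3.142, -0.0, -3.027]
wrist_force: [1.9, -0.9, 1.3]
grip_width: 0.0
grasp_force: 1.0
delta [ 0.0045 -0.0021  0.029 ] rot [ 0. -0. -0.]
```

```bash
echo '[{"x": 0.003, "z": 0.014}, {"x": 0.0045, "z": 0.026}, {"x": 0.0045, "z": 0.03}, {"x": 0.0045, "z": 0.032}, {"x": 0.0045, "z": 0.032}]' | python3 inch.py
python3 - <<'E'
from h import *
from workcell import ctrl
import cv2
a=ctrl.get_image("scene")["frame"][130:250,225:385,::-1]
cv2.imwrite("pics/d.png",cv2.resize(a,(800,600),interpolation=2))
E
```

```text
t: 3.82
tcp_pos: [0.5175, -0.0572, 0.0804]
orientation: [3.141, -0.002, -3.027]
wrist_force: [-13.6, 1.0, 28.8]
grip_width: -0.0002
grasp_force: 14.4
```

View pics/d.png

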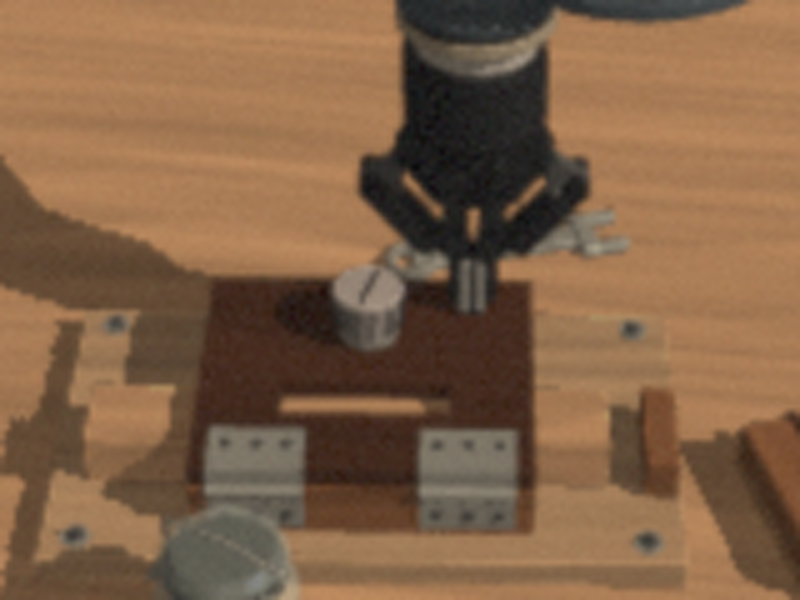

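The leaf is down flat with a 29 N push. The knob top is at crop (369,287), which is scene pixel (298.7,187.3). Next I retreat up and move over the knob.

Converted, -0.74 rad / 6.2832 = -0.1178.

```bash
echo '[{"z": -0.02}, {"z": -0.06}, {"z": -0.08, "rz": -0.0286}, {"y": -0.02, "z": -0.08, "rz": -0.0573}, {"y": -0.04, "z": -0.08, "rz": -0.0859}, {"y": -0.052, "z": -0.08, "rz": -0.1146}, {"y": -0.052, "z": -0.08, "rz": -0.1178}, {"y": -0.052, "z": -0.08, "rz": -0.1178}]' | python3 inch.py .075 40
python3 - <<'E'
from h import *
from workcell import ctrl
k=plane("scene",(298.7,187.4),.0935);p=H-U*.112;print(k,p)
k=(k+p)/2;k[2]=.125;print(k);to(k,3.99);print(ctrl.sense()["qpos"])
E
```

```text
t: 4.88
tcp_pos: [0.524, -0.1085, 0.1589]
orientation: [3.141, 0.0, -2.291]
wrist_force: [-0.1, -0.8, 0.3]
grip_width: 0.0748
grasp_force: 0.0
[ 0.54857084 -0.10953617  0.0935    ] [ 0.5459392 -0.1115576  0.05     ]
[ 0.54725502 -0.11054689  0.125     ]
delta [-0.0137 -0.0188  0.0339] rot [0.    0.    0.002]
[-2.91206613e-01  4.38570991e-01  1.77434923e+00  2.34853908e-04
  9.28790541e-01 -2.71296679e+00]
```

```bash
echo '[{"x": -0.0137, "y": -0.0188, "z": 0.02}, {"x": -0.0137, "y": -0.0188, "z": 0.05}, {"x": -0.0137, "y": -0.0188, "z": 0.07}, {"x": -0.0137, "y": -0.0188, "z": 0.0745}, {"x": -0.0137, "y": -0.0188, "z": 0.0745}]' | python3 inch.py
echo '[{}, {}, {}, {}, {}, {}]' | python3 inch.py .02 40
python3 -c "
from workcell import ctrl
s=ctrl.sense();print(s['wrist_torque'],s['qpos'][5])"
```

```text
t: 5.5
tcp_pos: [0.5474, -0.1107, 0.0849]
orientation: [-3.141, 0.0, -2.288]
wrist_force: [-0.4, 0.6, 0.4]
grip_width: 0.0752
grasp_force: 0.0
t: 6.25
tcp_pos: [0.5475, -0.111, 0.0853]
orientation: [-3.141, 0.0, -2.288]
wrist_force: [-1.7, 1.2, 5.8]
grip_width: 0.0371
grasp_force: 39.4
[ 0.18411151  0.25620663 -0.03774688] -2.7081823706690717
```

Gripped firmly. Now I screw clockwise, which is positive about tool z.

Converted, 1.44 rad / 6.2832 = 0.2292.

```bash
echo '[{"z": 0.0001, "rz": 0.0286}, {"z": 0.0002, "rz": 0.0573}, {"z": 0.0003, "rz": 0.0859}, {"z": 0.0004, "rz": 0.1146}, {"z": 0.0005, "rz": 0.1432}, {"z": 0.0005, "rz": 0.1719}, {"z": 0.0006, "rz": 0.2005}, {"z": 0.0007, "rz": 0.2292}]' | python3 inch.py
python3 -c "
from workcell import ctrl
s=ctrl.sense();print(s['wrist_torque'],s['qpos'][5])"
echo '[{"z": 0.0001, "rz": 0.0286}, {"z": 0.0002, "rz": 0.0573}, {"z": 0.0003, "rz": 0.0859}, {"z": 0.0004, "rz": 0.1146}, {"z": 0.0005, "rz": 0.1432}, {"z": 0.0005, "rz": 0.1432}]' | python3 inch.py
python3 -c "
from workcell import ctrl
s=ctrl.sense();print(s['wrist_torque'],s['qpos'][5])"
```

```text
t: 7.25
tcp_pos: [0.5474, -0.1106, 0.0846]
orientation: [3.141, 0.0, 2.55]
wrist_force: [-1.2, 4.3, 5.4]
grip_width: 0.0369
grasp_force: 39.3
[0.74083774 0.17798211 0.11261844] -1.2623660889338746
t: 8.0
tcp_pos: [0.5477, -0.1104, 0.0842]
orientation: [3.14, -0.001, 1.653]
wrist_force: [-0.1, 5.5, 6.4]
grip_width: 0.037
grasp_force: 39.4
[ 0.90080467  0.04133597 -0.10107266] -0.3655614816649244
```

Converted, 0.2 rad / 6.2832 = 0.0318.

```bash
cat > w.py <<'E'
from workcell import ctrl
s=ctrl.sense();print("TQ",s['wrist_torque'].round(3),"tau6",round(s['tau'][5],3),"j6",round(s['qpos'][5],3))
E
echo '[{"z": 0.0001, "rz": 0.0239}, {"z": 0.0001, "rz": 0.0318}, {"z": 0.0001, "rz": 0.0318}]' | python3 inch.py|tail -3; python3 w.py
echo '[{"z": 0.0001, "rz": 0.0239}, {"z": 0.0001, "rz": 0.0318}, {"z": 0.0001, "rz": 0.0318}]' | python3 inch.py|tail -3; python3 w.py
echo '[{"z": 0.0001, "rz": 0.0239}, {"z": 0.0001, "rz": 0.0318}, {"z": 0.0001, "rz": 0.0318}]' | python3 inch.py|tail -3; python3 w.py
```

```text
wrist_force: [0.3, 5.2, 5.4]
grip_width: 0.0368
grasp_force: 39.4
TQ [ 0.979 -0.046 -0.121] tau6 0.274 j6 -0.167
wrist_force: [0.5, 6.7, 5.9]
grip_width: 0.0367
grasp_force: 39.4
TQ [ 0.899 -0.065 -0.079] tau6 0.274 j6 0.033
wrist_force: [-1.9, 1.4, 6.7]
grip_width: 0.0371
grasp_force: 39.5
TQ [0.099 0.334 0.723] tau6 1.054 j6 0.231
```

Converted, 0.05 rad / 6.2832 = 0.008.

```bash
echo '[{"rz": 0.008}, {"rz": 0.008}]' | python3 inch.py|tail -3; python3 w.py
python3 - <<'E'
from workcell import ctrl
import cv2
a=ctrl.get_image("scene")["frame"][150:240,245:365,::-1]
cv2.imwrite("pics/e.png",cv2.resize(a,(800,600),interpolation=2))
E
```

```text
wrist_force: [-3.2, -2.9, 6.9]
grip_width: 0.0369
grasp_force: 39.6
TQ [-0.593  0.722  0.919] tau6 1.255 j6 0.281
```

View pics/e.png

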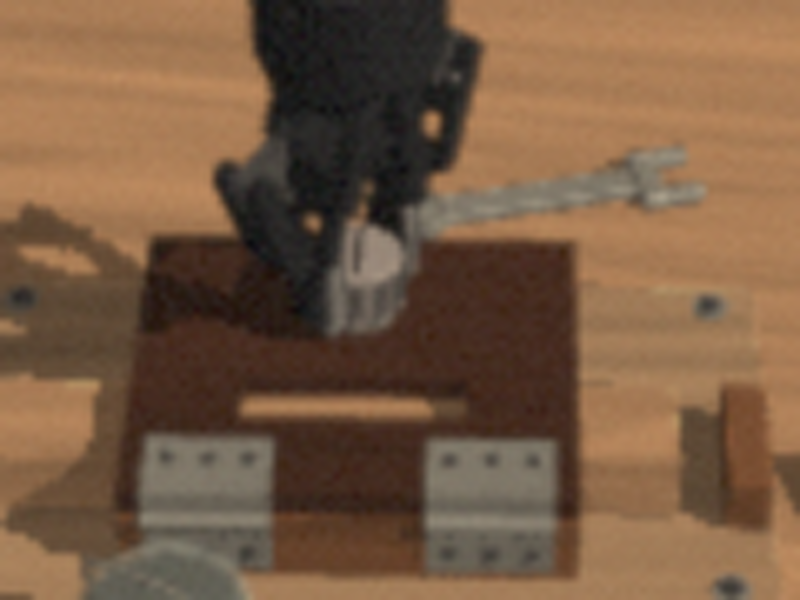

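The crop shows the knob top between the pads at (372,252), its slot nearly vertical in the picture at (358,248), and the leaf flat. The torque step to about 0.9 N m means it has bottomed out, with about 0.23 rad of wind-up. I'll back off 1.57 plus that wind-up.

Converted, -1.4 rad / 6.2832 = -0.2228.

```bash
echo '[{"z": -0.0001, "rz": -0.0286}, {"z": -0.0002, "rz": -0.0573}, {"z": -0.0002, "rz": -0.0859}, {"z": -0.0003, "rz": -0.1146}, {"z": -0.0004, "rz": -0.1432}, {"z": -0.0005, "rz": -0.1719}, {"z": -0.0006, "rz": -0.2005}, {"z": -0.0006, "rz": -0.2228}]' | python3 inch.py; python3 w.py
echo '[{"z": -0.0001, "rz": -0.0239}, {"z": -0.0001, "rz": -0.0477}, {"z": -0.0002, "rz": -0.0605}, {"z": -0.0002, "rz": -0.0605}, {"z": -0.0002, "rz": -0.0605}]' | python3 inch.py;python3 w.py
python3 - <<'E'
from workcell import ctrl
import cv2
a=ctrl.get_image("scene")["frame"][160:220,265:345,::-1]
cv2.imwrite("pics/f.png",cv2.resize(a,(800,600),interpolation=2))
E
```

```text
t: 10.42
tcp_pos: [0.5485, -0.1114, 0.0846]
orientation: [3.14, 0.003, 2.41]
wrist_force: [3.9, -0.6, 3.3]
grip_width: 0.0372
grasp_force: 39.8
TQ [-0.212 -0.623 -0.098] tau6 1.513 j6 -1.123
t: 11.05
tcp_pos: [0.5487, -0.1111, 0.0848]
orientation: [3.141, 0.004, 2.786]
wrist_force: [5.5, 0.9, 2.7]
grip_width: 0.0366
grasp_force: 39.8
TQ [ 0.164 -0.932  0.072] tau6 0.035 j6 -1.498
```

View pics/f.png

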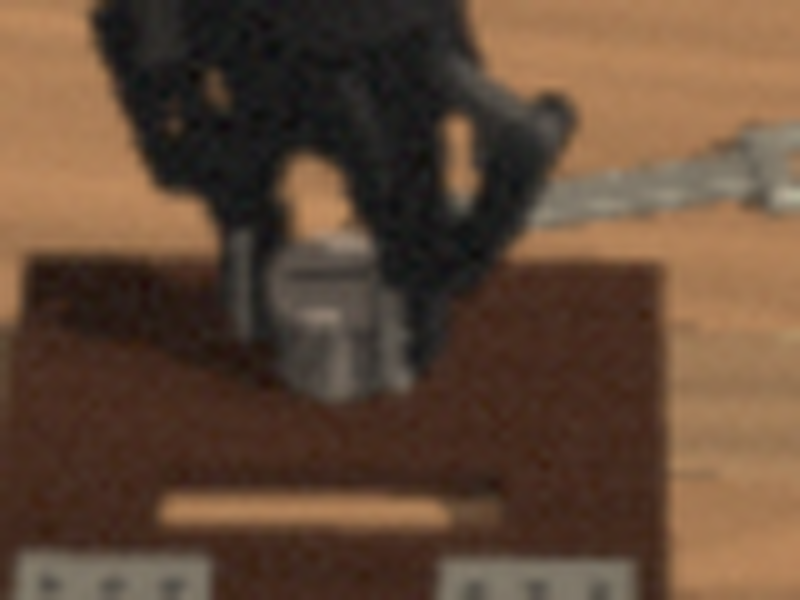

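The slot now lies across the picture at about (325,272), and the grip holds at 39.8 N. I'll check the slot turn numerically between the two pictures.

```bash
python3 - <<'E'
from h import *
import cv2
def slot(f,box,o,k,z):
    g=cv2.imread(f,0).astype(np.float32);x0,x1,y0,y1=box;c=g[y0:y1,x0:x1]
    bh=cv2.morphologyEx(c,cv2.MORPH_BLACKHAT,np.ones((25,25)))
    bh[bh<.4*bh.max()]=0
    v,u=np.nonzero(bh);w=bh[v,u]
    P=np.array([plane("scene",((a+x0+.5)/k[0]-.5+o[0],(b+y0+.5)/k[1]-.5+o[1]),z)[:2] for a,b in zip(u,v)])
    m=np.average(P,axis=0,weights=w);C=np.cov((P-m).T,aweights=w);l,e=np.linalg.eigh(C)
    print(f,m,np.sqrt(l),np.arctan2(e[1,1],e[0,1])%np.pi, bh.max())
slot("pics/e.png",(345,372,222,282),(245,150),(800/120,600/90),.092)
slot("pics/f.png",(290,366,255,292),(265,160),(10,10),.0927)
slot("pics/d.png",(348,392,266,306),(225,130),(5,5),.0935)
E
```

```text
pics/e.png [ 0.53855861 -0.11157428] [0.00289837 0.00999116] 3.1391507862698425 87.0
pics/f.png [ 0.54628273 -0.11303687] [0.00169422 0.00601109] 1.7545474952313656 25.0
pics/d.png [ 0.54330799 -0.11006826] [0.00187584 0.00962276] 2.865521879113714 56.0
```

The slot estimate gives about 1.75 rad and the wind-up estimate about 1.55 rad. A 0.08 rad nudge clockwise centres both within tolerance, after which I check and hand in.

Converted, 0.08 rad / 6.2832 = 0.0127.

```bash
echo '[{"rz": 0.0064}, {"rz": 0.0127}, {"rz": 0.0127}, {"rz": 0.0127}, {"rz": 0.0127}]' | python3 inch.py; python3 w.py; python3 -c "
from workcell import ctrl
print(ctrl.job_done())"
```

```text
t: 11.72
tcp_pos: [0.5486, -0.1112, 0.0848]
orientation: [3.141, 0.004, 2.706]
wrist_force: [5.7, 1.4, 2.5]
grip_width: 0.0369
grasp_force: 39.8
TQ [ 0.108 -0.892 -0.047] tau6 -0.064 j6 -1.418
the job is handed in; nothing more can be done
None
```

I handed the job in with the leaf closed flat, the knob bottomed out and then backed off about a quarter turn (estimated 1.5–1.75 rad, allowed 1.22–1.92), and the fingers still gripping it at about 40 N; the verdict was not shown.

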